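# Clamp a plane body in the jig

## Task

Push the dark wooden plane body along its channel in the jig until its nose is fully home against the end stop, without lifting it. Then push the clamp's black upright lever over and down, past its dead point, so that it snaps into lock and the clamp holds the plane body. Leave the hammer, the wedge and the jar where they are.

Things in the scene. Friction and masses are not known exactly. Their poses are not given: they have to be found in the camera images.
- jig: Plywood jig board fixed to the bench, 18 mm thick; origin on the bench under it, x -125 to +145, y -180 to +180 mm, z up. A channel runs along the jig's y at x = -75, between two rails 12 mm wide and 12 high, 70 apart inside, from y -130 to +140. A dark end stop, 36 mm high, closes it at y = +150. A steel toggle clamp stands at y = +60: bracket x -33 to +43, y +32 to +88, up to z 90.
- stop_face (a point): On the end stop's face towards the plane body, at board height (z 18 mm above the bench) on the channel's centre line. Axes as the jig's: +y points into the stop.
- plane: Loose dark hardwood plane body, 64 (x) x 200 (y) x 45 mm high, about 0.45 kg (varies), with a 42 x 36 mm opening through it near the nose. Origin: centre of its underside, which lies on the board. y runs along it, towards the nose; axes nearly as the jig's. It lies in the channel 40 to 75 mm short of the end stop and slides along the jig's +y, with 3 mm play to each rail.
- plane_nose (a point): Middle of the lower edge of the plane body's front end (y = +100 mm), the end that goes against the stop.
- plane_tail (a point): Middle of the lower edge of the plane body's rear end (y = -100 mm), a flat upright face 64 mm wide and 45 mm high. The space behind it along the channel is free.
- lever (a joint): Clamp lever angle, rad. 0: open, standing 85 degrees above horizontal. It grows as the lever swings over to the jig's +x and down; about 1.27 is the dead point; 1.45 is locked, at its limit, nearly level (2 degrees above horizontal). A spring throws it back to 0 if let go before the dead point, and on to 1.45 beyond it. It takes up to about 9 N at the grip.
- lever_hinge (a point): Centre of the lever's hinge (axis along the jig's y), at x = +10, y = +60 mm in the jig, 75 mm above the bench. Its axes are the jig's. The lever's elevation above the jig's +x is 1.484 rad minus the joint value.
- lever_grip (a point): Point on the axis of the lever's black rubber grip, 85 mm from the hinge. The grip is round, 18 mm in diameter, and covers 43 to 110 mm from the hinge. This point moves with the lever; open, it is about 160 mm above the bench.
- pad: Black sprung rubber pad, 20 mm in diameter, under the tip of the clamp's arm; origin: centre of its pressing face. Open, the arm (14 mm wide) slants up towards the jig's -x, its tip about x -52, z 142 mm in the jig; closing the lever swings it down. Locked, the pad presses on the plane body's top with about 4 N.
- hammer: Small hammer, 170 mm long, lying on the board's far right part (bystander). Origin: under its middle; handle along its x.
- wedge: Pale wooden wedge blank, 40 x 70 x 12 mm, lying on the board's right part (bystander). Origin: centre of its underside.
- jar: Closed jar, 48 mm in diameter and 60 mm high, standing on the board's far left part (bystander). Origin: centre of its underside.

How it is judged:
By the outcome, as a careful person would: the job done as asked, in the order asked, and still so for the second after the job is handed in, with the robot touching nothing.
It also fails if it takes over 43 s, if anything falls off the work surface, if the arm or the gripper's body presses on something with over 40 N, if the wrist force passes 120 N, or if a joint passes its speed limit or range.

## Robot

A 7-joint arm with a two-finger parallel gripper is mounted at the origin on the work surface. World frame = base frame: x ahead of the robot, y to its left, z up, the work surface at z = 0. Lengths are in m, angles in degrees, forces in N, time in s.
With the tool pointing down it reaches from about 0.425 to 0.925 m from the base axis. Payload 6.8 kg.
Tool frame: the origin (TCP) lies between the finger pads; the fingertips stand 17 mm ahead of it and the grasp point (between the pads) lies 2 mm behind it (arm.tcp_to_tips is the distance from the TCP to the fingertips, in m); z points along the fingers, y is the line along which they close (so a half turn about z gives the same grasp; the last joint's range is limited). The gripper opens to 88 mm and grips with 3 to 60 N. Pads are 20 mm wide; open, the fingers measure 115 mm over their backs; the gripper's body (75 mm by 178 mm) begins 61 mm behind the grasp point.
Start: joints at [59.983, 27.33, 1.283, 89.118, -0.659, 63.558, -4.761], TCP at [0.273, -0.617, 0.24] pointing down, gripper open.
Joint ranges: [-169.35, 169.35], [-19.33, 120.38], [-80.79, 83.38], [13.8, 139.57], [-78.32, 258.32], [9.67, 109.79], [-169.56, 169.56]. Speed limits (degrees/s): [136.94, 136.94, 180, 180, 180, 180, 180].

## Interface

Orientations are given as [roll, pitch, yaw] about the fixed x, y, z axes, in that order (R = Rz(yaw) Ry(pitch) Rx(roll)).
In Python, from station import monitor, cams, arm gives the robot as it stands.
- The arm moves only by the shell command python3 -m crank 'ROWS' [FORCE]. ROWS is JSON, a list of rows, each a list of 5 numbers: the finger opening in m, from 0 to 0.0878, then the shift along the tool's x, y, z in m, then the turn about the tool's z in degrees. A call has 1 to 5 rows; each row shifts and turns the commanded pose from where the row before left it, along the tool's axes as they then stand; what a row does not reach is not made up. A row lasts 1/10 s, in which the tool goes at most 50 mm and 8.59 degrees, less where a joint would pass 70% of its speed; a pose out of reach is approached as far as the arm can. A call with a gripper value outside its range is refused whole. The fingers move at their own pace and stop on an object; FORCE is the grip in N (left out, the last holds). Time passes only in rows, so rows that do not move let the fingers close. It gives the time, the measured TCP pose, the force, the opening and the grip force at its end, in the units of the state.
- monitor.get_state(): the state, without advancing time (a new reading comes with each control period).
- cams.read_camera(name): name is "scene" or "top" or "wrist"; returns the picture (420x560x3 uint8, red, green, blue); there is no depth.
- cams.camera_info(name): a dict with "fovy" (degrees; the focal length in pixels is half the picture's height over the tangent of half this angle, whatever the lens; pixels are square), "cx", "cy" (the principal point, pixels), "rvec" (rotation vector, rad) and "tvec" (3), from world to camera coordinates, as OpenCV has them. Camera axes: x right, y down, z forward; pixel columns grow to the right and rows downward; lengths in m; the calibration is good to about 2 mm. A picture is of the moment at which its call begins: read the wrist's pose just before it. camera_info takes no time and is no camera call; for the wrist camera it gives the pose at the moment of the call.
- arm.hand_in(): hands the job in; it is judged then, once.
The state is a dict: "time_s": time; "q": joint angles; "joint_vel": joint speeds; "joint_torque": joint torques, N m; "tcp_pos": TCP position; "eef_rot": TCP orientation; "wrist_force": force on the tool from outside, world axes, zero at the start; "ft_torque": the same for the moment, N m; "opening": finger opening in m; "finger_force": force on a finger pad.
Only numpy, scipy, OpenCV 4.12 (cv2) and the standard library are available. Lean on these libraries where they do the work, as an engineer would, in place of code of your own. Each camera call takes 0.05 s, during which the arm holds its last target. There are 200 camera calls.

## Working session

There is one attempt and no reset: what is moved stays moved. The work goes in short steps, Python scripts to look and compute and a shell command to move; the robot and the scene stay as the last step left them, time stands still between calls to the robot, and variables do not carry over. Pictures are saved under pics/ and viewed, at most 10 in all, crops included, and the job is handed in when it is done.

```bash
mkdir -p pics; ls; python3 - <<'E'
from station import monitor,cams,arm
import cv2
s=monitor.get_state(); print({k:s[k] for k in('time_s','tcp_pos','eef_rot','wrist_force','opening')})
for n in("top","scene"):
    cv2.imwrite(f"pics/{n}0.png",cams.read_camera(n)[:,:,::-1]); print(n,cams.camera_info(n))
E
```

```text
pics
{'time_s': 0.0, 'tcp_pos': array([ 0.27241965, -0.61698689,  0.23871601]), 'eef_rot': array([-1.79900334e+02,  7.89179769e-03,  2.38256335e+01]), 'wrist_force': array([-0.37379029, -0.44911104,  0.64930821]), 'opening': 0.08756290436061914}
top {'fovy': 44.924652044048386, 'cx': 268.0327812087232, 'cy': 211.879694068687, 'rvec': array([ 2.17648433, -2.12740845,  0.13245905]), 'tvec': array([0.03132742, 0.60725135, 0.82932106])}
scene {'fovy': 44.145229390352945, 'cx': 280.2345163948515, 'cy': 206.097884327831, 'rvec': array([ 1.6955684 ,  1.64797685, -0.79700438]), 'tvec': array([-0.06184253, -0.27685472,  1.45869172])}
```

View pics/top0.png

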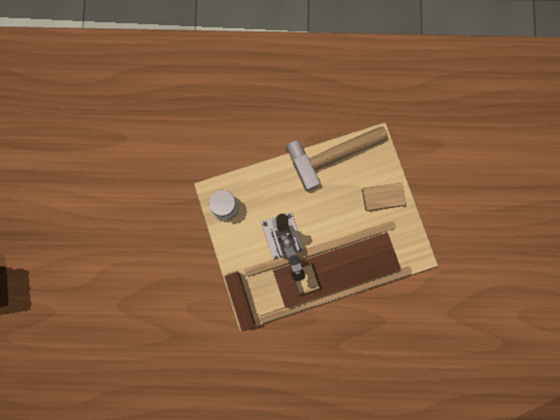

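View pics/scene0.png

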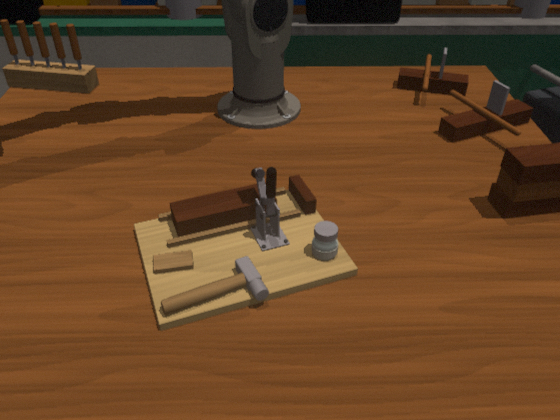

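The top view shows the board's corners at about (195,183), (387,124) and (437,267). The stop is at the left, the plane's tail top edge runs (389,235)-(400,268), and the lever stands near (283,218).

```bash
cat > h.py <<'E'
import numpy as np,cv2
from scipy.optimize import least_squares
from station import monitor,cams,arm
def K(i):
    f=210/np.tan(np.radians(i['fovy'])/2); return np.array([[f,0,i['cx']],[0,f,i['cy']],[0,0,1.]])
def proj(i,P): return cv2.projectPoints(np.array(P,float).reshape(-1,1,3),i['rvec'],i['tvec'],K(i),None)[0].reshape(-1,2)
def ray(i,uv,z):
    R=cv2.Rodrigues(i['rvec'])[0]; c=-R.T@i['tvec']; d=R.T@np.linalg.solve(K(i),[uv[0],uv[1],1]); return c+d*(z-c[2])/d[2]
def J(p,P):
    P=np.atleast_2d(np.array(P,float)); c,s=np.cos(p[2]),np.sin(p[2])
    return P@np.array([[c,s,0],[-s,c,0],[0,0,1]])+[p[0],p[1],0]
E
python3 - <<'E'
from h import *
i=cams.camera_info("top")
uv=np.array([[195,183],[387,124],[437,267]]);P=np.array([[.145,.18,.018],[.145,-.18,.018],[-.125,-.18,.018]])
r=least_squares(lambda p:(proj(i,J(p,P))-uv).ravel(),[.6,0,0]);p=r.x
print(p,np.degrees(p[2]),r.fun)
np.save("jig.npy",p)
for n,q in dict(hinge=[.01,.06,.075],grip=[.0174,.06,.16],stop=[-.075,.15,.018],stoptop=[-.075,.15,.054]).items(): print(n,J(p,q),proj(i,J(p,q)), proj(cams.camera_info("scene"),J(p,q)))
inv=lambda w:((np.array(w)-[p[0],p[1],0])@J([0,0,p[2]],np.eye(3)).T)
for uv in[(389,235),(400,268),(276,275),(285,308)]:print(uv,ray(i,uv,.063),inv(ray(i,uv,.063)))
print(J(p,[-.075,-.2,0]))
im=cv2.imread("pics/top0.png")[110:340,180:450]
for q in[[-.125,.18,.018],[.01,.06,.075],[-.043,-.13,.03],[-.107,.14,.03],[-.075,.15,.054]]:
    u=proj(i,J(p,q))[0]-[180,110]; cv2.circle(im,(int(round(u[0])),int(round(u[1]))),1,(0,255,0),-1)
cv2.imwrite("pics/z.png",cv2.resize(im,(700,596),interpolation=cv2.INTER_CUBIC))
E
```

```text
[ 0.57876468 -0.03973838  0.32699628] 18.735506632276564 [-1.01298292 -0.36572714 -0.19846113 -0.73487722  1.17700979  0.96846072]
hinge [[0.5689628 0.0202943 0.075    ]] [[282.6573684  232.15557275]] [[268.0360584  213.31451621]]
grip [[0.57597069 0.02267118 0.16      ]] [[282.52963104 222.20116454]] [[269.10809721 177.94108206]]
stop [[0.45955884 0.07822333 0.018     ]] [[246.83933218 297.9256835 ]] [[295.10376193 201.50238656]]
stoptop [[0.45955884 0.07822333 0.054     ]] [[245.83736442 298.79021237]] [[295.54355898 187.60930105]]
(389, 235) [ 0.56931317 -0.15561318  0.063     ] [-0.04616966 -0.10669893  0.063     ]
(400, 268) [ 0.51552768 -0.17319762  0.063     ] [-0.10275325 -0.1060757   0.063     ]
(276, 275) [0.49947199 0.02955176 0.063     ] [-0.05283509  0.09108736  0.063     ]
(285, 308) [0.446675   0.01383116 0.063     ] [-0.1078839   0.09315817  0.063     ]
[[ 0.57197881 -0.25323066  0.        ]]
```

View pics/z.png

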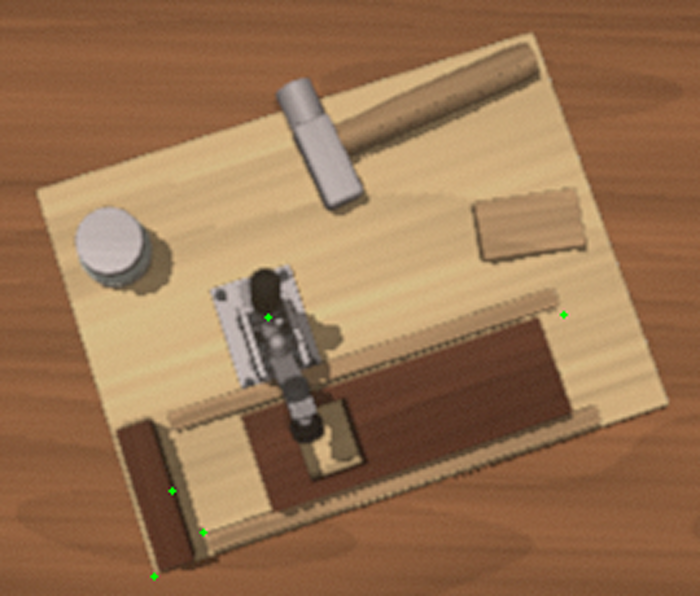

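The jig is at world (0.579, -0.040), yaw 18.7°, and the projected rail and stop marks match to 2-3 mm. The plane's tail is at jig y ≈ -106 mm, so it needs about 57 mm of travel. I'll align the tool with the jig, close the fingers, and go behind the tail.

```bash
cat >> h.py <<'E'
def jig(): return np.load("jig.npy")
def st():
    s=monitor.get_state(); p=jig(); d=np.array(s['tcp_pos'])-[p[0],p[1],0]; A=J([0,0,p[2]],np.eye(3))
    print("t",round(s['time_s'],2),"jig mm",(d@A.T*1e3).round(1),"rot",np.round(s['eef_rot'],2),"Fjig",(np.array(s['wrist_force'])@A.T).round(1),"op",round(s['opening'],4),"tips",arm.tcp_to_tips); return d@A.T
def delta(t): # tool shift (mm) to jig target; after yaw alignment
    d=(np.array(t)-st())*1e3; print("tool dx,dy,dz mm",d[0].round(1),-d[1].round(1),-d[2].round(1))
E
python3 -m crank '[[0,0,0,0,5.1],[0,0,0,0,0]]' 20; python3 -c "
from h import *
delta([-.077,-.155,.12]);delta([-.077,-.155,.047])"
```

```text
time_s: 0.3
tcp_pos: [0.2726, -0.6172, 0.2391]
eef_rot: [-179.9, 0.0, 18.7]
wrist_force: [0.2, -0.0, 0.2]
opening: 0.0752
finger_force: 0.0
t 0.3 jig mm [-475.5 -448.5  239.1] rot [-1.7995e+02  2.0000e-02  1.8670e+01] Fjig [ 0.2 -0.1  0.2] op 0.0752 tips 0.017
tool dx,dy,dz mm 398.5 -293.5 119.1
t 0.3 jig mm [-475.5 -448.5  239.1] rot [-1.7995e+02  2.0000e-02  1.8670e+01] Fjig [ 0.2 -0.1  0.2] op 0.0752 tips 0.017
tool dx,dy,dz mm 398.5 -293.5 192.1
```

```bash
python3 -m crank '[[0,0.0266,-0.0196,0,0],[0,0.0266,-0.0196,0,0],[0,0.0266,-0.0196,0,0],[0,0.0266,-0.0196,0.005,0],[0,0.0266,-0.0196,0.005,0]]' >/dev/null
python3 -m crank '[[0,0.0266,-0.0196,0.01,0],[0,0.0266,-0.0196,0.01,0],[0,0.0266,-0.0196,0.01,0],[0,0.0266,-0.0196,0.01,0],[0,0.0266,-0.0196,0.01,0]]' >/dev/null
python3 -m crank '[[0,0.0266,-0.0196,0.01,0],[0,0.0266,-0.0196,0.01,0],[0,0.0266,-0.0196,0.01,0],[0,0.0266,-0.0196,0.01,0],[0,0.0266,-0.0196,0.01,0]]' >/dev/null
python3 -m crank '[[0,0,0,0,0],[0,0,0,0,0]]'
python3 - <<'E'
from h import *
delta([-.077,-.155,.047])
i=cams.camera_info("wrist");im=cams.read_camera("wrist")
cv2.imwrite("pics/w1.png",im[:,:,::-1])
p=jig()
for y in(-.106,.15):
  for x in(-.109,-.075,-.041):print(x,y,proj(i,J(p,[x,y,.063 if y<0 else .054])))
E
```

```text
time_s: 2.0
tcp_pos: [0.5562, -0.2103, 0.1292]
eef_rot: [-180.0, 0.0, 18.9]
wrist_force: [-0.8, -0.5, -0.1]
opening: 0.0005
finger_force: 0.0
t 2.0 jig mm [ -76.1 -154.2  129.2] rot [-1.7997e+02  5.0000e-02  1.8920e+01] Fjig [-0.9 -0.2 -0.1] op 0.0005 tips 0.017
tool dx,dy,dz mm -0.9 0.8 82.2
-0.109 -0.106 [[205.72023264 283.14077654]]
-0.075 -0.106 [[202.61740878 233.76688238]]
-0.041 -0.106 [[199.22438935 179.77523139]]
-0.109 0.15 [[-174.61955126  274.786074  ]]
-0.075 0.15 [[-193.98961897  226.83152929]]
-0.041 0.15 [[-215.10307985  174.56086   ]]
```

View pics/w1.png

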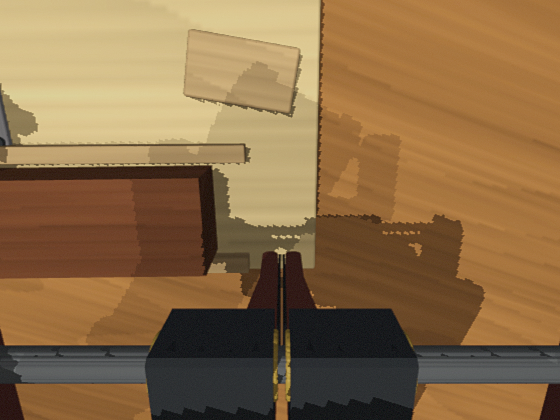

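The wrist view shows the tail's top edge from (203,178) to (206,275), centred at jig x ≈ -71, y ≈ -107. I'll shift 3 mm in x, lower, and push.

```bash
python3 -m crank '[[0,0.003,0,0.02,0],[0,0,0,0.025,0],[0,0,0,0.025,0],[0,0,0,0.012,0],[0,0,0,0,0]]' 
python3 -m crank '[[0,0,-0.01,0,0],[0,0,-0.01,0,0],[0,0,-0.008,0,0],[0,0,-0.006,0,0],[0,0,-0.006,0,0]]'>/dev/null
python3 -c "
from h import *
st()"
python3 -m crank '[[0,0,-0.006,0,0],[0,0,-0.006,0,0],[0,0,-0.006,0,0],[0,0,-0.006,0,0],[0,0,-0.006,0,0]]'>/dev/null
python3 -c "
from h import *
st()"
```

```text
time_s: 2.55
tcp_pos: [0.5573, -0.211, 0.0464]
eef_rot: [-179.9, 0.2, 18.6]
wrist_force: [0.5, -1.4, 0.8]
opening: 0.0002
finger_force: 0.0
t 3.05 jig mm [ -73.  -114.4   48.2] rot [ 1.7995e+02 -5.0000e-02  1.8770e+01] Fjig [ 0.3 -3.1  0.5] op 0.0004 tips 0.017
t 3.55 jig mm [-73.  -85.5  48.1] rot [ 1.7992e+02 -6.0000e-02  1.8680e+01] Fjig [ 0.2 -4.4  3.8] op 0.0006 tips 0.017
```

```bash
python3 -m crank '[[0,0,-0.005,0,0],[0,0,-0.004,0,0],[0,0,-0.003,0,0],[0,0,-0.002,0,0]]'>/dev/null
python3 -c "
from h import *
st()"
python3 -m crank '[[0,0,-0.002,0,0],[0,0,-0.002,0,0],[0,0,-0.002,0,0]]'>/dev/null
python3 -c "
from h import *
st()"
```

```text
t 3.95 jig mm [-72.9 -71.4  48.1] rot [ 1.7993e+02 -7.0000e-02  1.8700e+01] Fjig [-0.5 -5.   4.1] op 0.0007 tips 0.017
t 4.25 jig mm [-73.  -65.6  48.1] rot [ 1.7993e+02 -6.0000e-02  1.8680e+01] Fjig [-0.3 -5.1  3.5] op 0.0007 tips 0.017
```

```bash
for k in 1 2 3; do python3 -m crank '[[0,0,-0.001,0,0],[0,0,-0.001,0,0]]'>/dev/null
python3 -c "
from h import *
st()"; done
```

```text
t 4.45 jig mm [-73.  -63.6  48.1] rot [ 1.7993e+02 -6.0000e-02  1.8680e+01] Fjig [-0.5 -5.7  3.1] op 0.0002 tips 0.017
t 4.65 jig mm [-73.  -61.6  48.1] rot [ 1.7993e+02 -6.0000e-02  1.8690e+01] Fjig [-1.  -5.3  4.9] op 0.0003 tips 0.017
t 4.85 jig mm [-73.  -59.9  48.2] rot [ 1.7991e+02 -8.0000e-02  1.8670e+01] Fjig [-0.1 -8.5  3.5] op 0.0004 tips 0.017
```

Force is rising at y ≈ -60: it has contacted the stop. A little more to confirm.

```bash
for k in 1 2; do python3 -m crank '[[0,0,-0.0008,0,0],[0,0,0,0,0]]'>/dev/null
python3 -c "
from h import *
st()"; done
python3 -c "
from h import *
im=cams.read_camera('top')[:,:,::-1][190:340,210:410]
cv2.imwrite('pics/t2.png',cv2.resize(im,(800,600),interpolation=cv2.INTER_CUBIC))"
```

```text
t 5.05 jig mm [-73.  -60.   48.2] rot [ 1.7985e+02 -1.0000e-01  1.8640e+01] Fjig [ 0.4 -7.9  3.4] op 0.0006 tips 0.017
t 5.25 jig mm [-73.  -59.9  48.2] rot [ 1.7981e+02 -1.1000e-01  1.8610e+01] Fjig [  0.6 -10.7   2.2] op 0.0005 tips 0.017
```

View pics/t2.png

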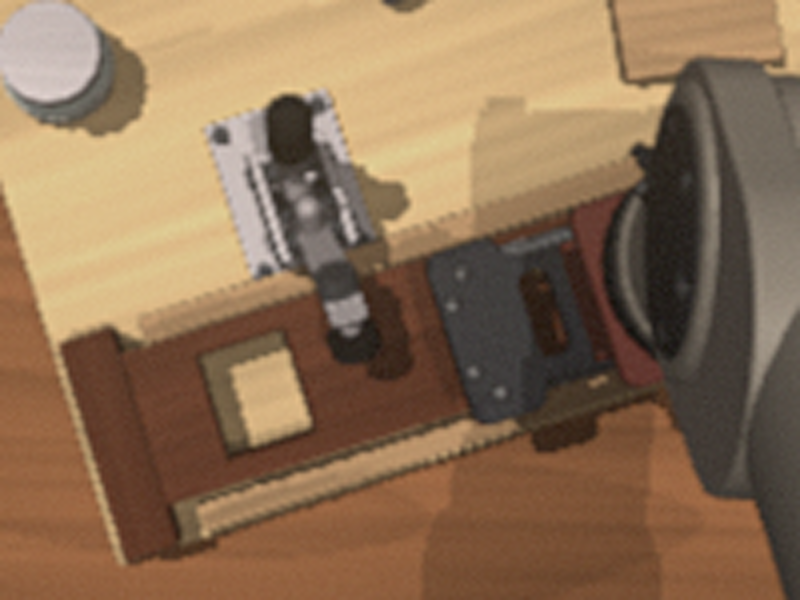

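The view shows the plane nose flush against the stop at about (150,430) in the crop, and force builds without motion. Next: back off, lift, and go between the clamp arm and the lever.

```bash
python3 -m crank '[[0,0,0.01,0,0],[0,0,0.02,0,0],[0,0,0,-0.03,0],[0,0,0,-0.04,0],[0,0,0,-0.04,0]]'>/dev/null
python3 -m crank '[[0,0,0,-0.04,0],[0,0,0,-0.03,0],[0,0.01,-0.01,0,0],[0,0,0,0,0]]'>/dev/null
python3 -c "
from h import *
delta([-.018,.061,.228])"
```

```text
t 6.2 jig mm [-62.1 -74.6 227.5] rot [-1.799e+02 -4.000e-02  1.893e+01] Fjig [ 0.9 -0.8 -0.7] op 0.0007 tips 0.017
tool dx,dy,dz mm 44.1 -135.6 -0.5
```

```bash
python3 -m crank '[[0,0.009,-0.027,0,0],[0,0.009,-0.027,0,0],[0,0.009,-0.027,0,0],[0,0.009,-0.027,0,0],[0,0.008,-0.027,0,0]]'>/dev/null
python3 -m crank '[[0,0,0,0,0],[0,0,0,0,0]]'>/dev/null
python3 - <<'E'
from h import *
st()
i=cams.camera_info("wrist");im=cams.read_camera("wrist")
cv2.imwrite("pics/w3.png",im[:,:,::-1])
p=jig();print(proj(i,J(p,[[.0196,.06,.1846],[.01,.06,.075],[-.052,.06,.142]])))
E
```

```text
t 6.9 jig mm [-20.4  58.6 225.8] rot [-179.94    0.21   18.85] Fjig [-0.7 -0.5 -0.2] op 0.0006 tips 0.017
[[278.1375403  181.14141276]
 [279.40571831 163.25487584]
 [278.61371612 269.16921999]]
```

View pics/w3.png

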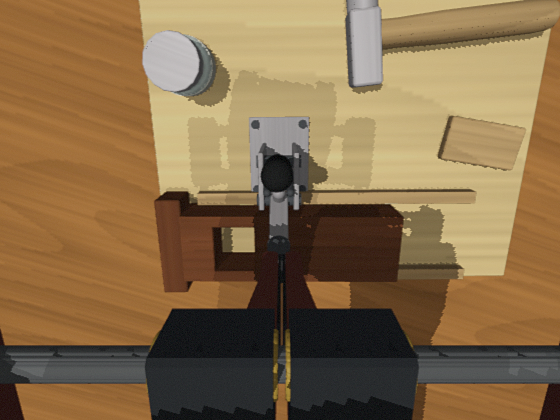

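The lever top shows at (277,172) and the arm at (279,240), aligned with the fingers in y; the jig sits about 4 mm further in +x than my fit. Descending between arm and lever.

```bash
python3 -m crank '[[0,0.008,-0.001,0,0],[0,0,0,0.015,0],[0,0,0,0.02,0],[0,0,0,0.017,0],[0,0,0,0,0]]'>/dev/null
python3 - <<'E'
from h import *
x=st()
# tcp path: finger corner follows lever contact, hinge shifted +4mm
prev=None
for th in np.arange(0,1.46,.12).tolist()+[1.45]:
    e=1.484-th;u=np.array([np.cos(e),np.sin(e)]);n=np.array([-u[1],u[0]])
    q=np.array([14,75])+80*u+9*n+[-10,17]
    print(round(th,2),q.round(1),None if prev is None else (q-prev).round(1));prev=q
E
```

```text
t 7.45 jig mm [-12.9  58.  173.2] rot [-179.95    0.26   18.64] Fjig [ 0.3 -0.2 -0.5] op 0.0004 tips 0.017
0.0 [  2.  172.5] None
0.12 [ 11.6 172.1] [ 9.6 -0.3]
0.24 [ 21.2 170.7] [ 9.5 -1.5]
0.36 [ 30.4 168. ] [ 9.3 -2.6]
0.48 [ 39.4 164.3] [ 8.9 -3.7]
0.6 [ 47.8 159.6] [ 8.4 -4.8]
0.72 [ 55.5 153.8] [ 7.8 -5.7]
0.84 [ 62.6 147.2] [ 7.  -6.6]
0.96 [ 68.8 139.8] [ 6.2 -7.4]
1.08 [ 74.  131.7] [ 5.3 -8.1]
1.2 [ 78.3 123.1] [ 4.3 -8.7]
1.32 [ 81.5 113.9] [ 3.2 -9.1]
1.44 [ 83.5 104.5] [ 2.1 -9.4]
1.45 [ 83.6 103.7] [ 0.1 -0.8]
```

```bash
python3 -m crank '[[0,0.008,-0.001,0,0],[0,0.007,0,0.001,0],[0,0.01,0,0,0],[0,0.0095,0,0.0015,0],[0,0.0093,0,0.0026,0]]'>/dev/null
python3 -c "
from h import *
st()"
python3 -m crank '[[0,0.0089,0,0.0037,0],[0,0.0084,0,0.0048,0],[0,0.0078,0,0.0057,0],[0,0.007,0,0.0066,0]]'>/dev/null
python3 -c "
from h import *
st()"
```

```text
t 7.95 jig mm [ 32.8  59.6 170.4] rot [1.800e+02 7.000e-02 1.872e+01] Fjig [-3.4  0.  -0.1] op 0.0007 tips 0.017
t 8.35 jig mm [ 64.6  59.9 149.2] rot [-1.7998e+02  1.0000e-01  1.8720e+01] Fjig [-5.9  0.5  2.7] op 0.0003 tips 0.017
```

```bash
python3 -m crank '[[0,0.0062,0,0.0074,0],[0,0.0053,0,0.0081,0],[0,0.0043,0,0.0087,0],[0,0.0032,0,0.0091,0]]'>/dev/null
python3 -c "
from h import *
st()"
python3 -m crank '[[0,0.001,0,0.004,0],[0,0,0,0.003,0],[0,0,0,0,0]]'>/dev/null
python3 -c "
from h import *
st()
cv2.imwrite('pics/s4.png',cv2.resize(cams.read_camera('scene')[:,:,::-1][130:330,110:370],(780,600),interpolation=cv2.INTER_CUBIC))"
```

```text
t 8.75 jig mm [ 85.1  59.8 116.1] rot [ 1.800e+02 -1.300e-01  1.874e+01] Fjig [-0.3  0.5  0.3] op 0.0005 tips 0.017
t 9.05 jig mm [ 84.7  59.6 109.2] rot [-1.800e+02 -1.000e-02  1.872e+01] Fjig [-0.7 -0.1 -0.6] op 0.0001 tips 0.017
```

View pics/s4.png

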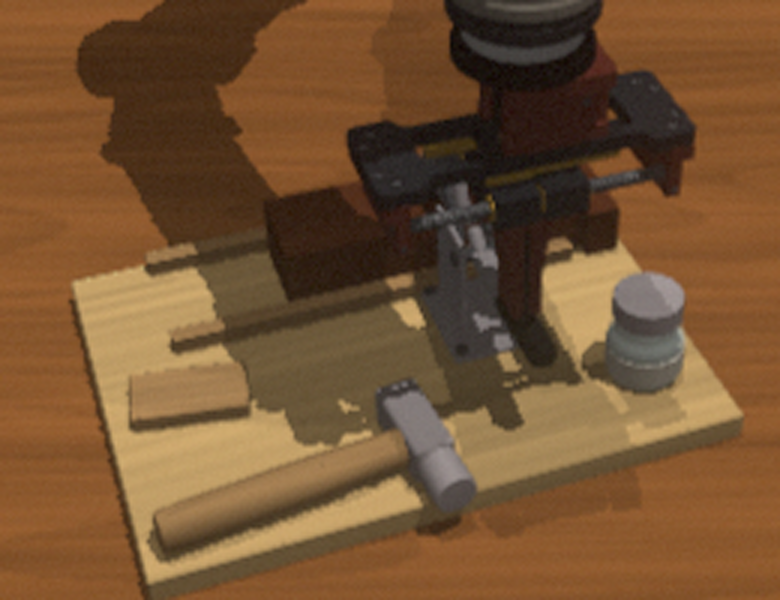

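The lever (its grip at about (540,340) under the fingers) lies nearly level, with no force on the tool, so it has snapped through. Lift straight up, clear away and check.

```bash
python3 -m crank '[[0,0,0,-0.02,0],[0,0,0,-0.04,0],[0,0,0,-0.04,0],[0,0,0,-0.04,0],[0,0,0,-0.02,0]]'>/dev/null
python3 -m crank '[[0,0,0.04,0,0],[0,0,0.04,0,0],[0,0,0.04,0,0],[0,0,0.04,0,0],[0,0,0.04,0,0]]'>/dev/null
python3 -m crank '[[0,0,0.04,0,0],[0,0,0.04,0,0],[0,0,0.03,0,0],[0,0,0,0,0],[0,0,0,0,0]]'
python3 - <<'E'
from h import *
a=cams.read_camera('top')[:,:,::-1][110:340,180:450];b=cams.read_camera('scene')[:,:,::-1][150:330,120:360]
cv2.imwrite('pics/f.png',np.hstack([cv2.resize(x,(400,400*x.shape[0]//x.shape[1]),interpolation=cv2.INTER_CUBIC)[:300] for x in(a[30:],b)]))
E
```

```text
time_s: 10.6
tcp_pos: [0.7391, -0.2502, 0.2695]
eef_rot: [-180.0, -0.0, 18.6]
wrist_force: [-0.2, 0.5, 0.1]
opening: 0.0004
finger_force: 0.0Traceback (most recent call last):
  File "<stdin>", line 3, in <module>
    return _nx.concatenate(arrs, 1, dtype=dtype, casting=casting)
           ~~~~~~~~~~~~~~~^^^^^^^^^^^^^^^^^^^^^^^^^^^^^^^^^^^^^^^
ValueError: all the input array dimensions except for the concatenation axis must match exactly, but along dimension 0, the array at index 0 has size 296 and the array at index 1 has size 300
```

```bash
python3 - <<'E'
from h import *
a=cams.read_camera('top')[:,:,::-1][140:340,180:430];b=cams.read_camera('scene')[:,:,::-1][140:340,120:370]
cv2.imwrite('pics/f2.png',cv2.resize(np.hstack([a,b]),(800,320),interpolation=cv2.INTER_CUBIC))
E
```

```text
(no output)
```

View pics/f2.png

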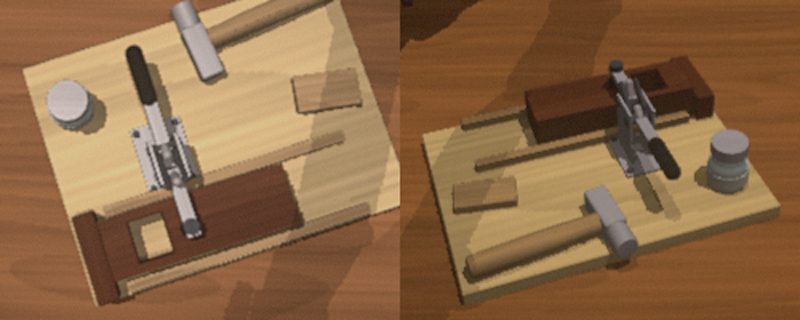

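Both views show the plane's nose at the stop (left half, about (105,245)). The lever is down with its grip at (140,75), the pad is on the plane, and the bystanders are in place.

```bash
python3 -c "
from station import arm
print(arm.hand_in())"
```

```text
the job is handed in; nothing more can be done
None
```

The plane body is fully home against the end stop, the clamp lever is locked down with the pad on the plane, the hammer, wedge and jar were not touched, and the job was handed in at about 11 s.

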